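# Lift the steamer plates out of the pot on the lifting skewer

### The arm

A 6-joint arm with a two-finger parallel gripper is mounted at the origin on the work surface. World frame = base frame: x ahead of the robot, y to its left, z up, the work surface at z = 0. Lengths are in m, angles in degrees, forces in N, time in s.
With the tool pointing down it reaches from about 0.3 to 0.75 m from the base axis. Payload 8.5 kg.
Tool frame: the origin (TCP) lies at the very end of the fingers, on their centre line; the grasp point (between the pads) lies 19 mm behind it (env.tcp_to_grasp is the distance from the TCP to the grasp point, in m); z points along the fingers, y is the line along which they close (so a half turn about z gives the same grasp; the last joint's range is limited). The gripper opens to 85 mm and grips with 20 to 120 N. Pads are 22 mm wide; open, the fingers measure 114 mm over their backs; the gripper's body (76 mm by 85 mm) begins 54 mm behind the grasp point. The pads swing forward as they close: fully open they stand 13 mm farther back than shut.
Start: joints at [57.107, 21.807, 74.336, -0, 83.858, -12.336], TCP at [0.193, 0.515, 0.231] pointing down, gripper open.
Joint ranges: [-178.18, 178.18], [-50.72, 133.34], [12.68, 142.11], [-81.47, 261.47], [9.98, 163.14], [-165.26, 165.26]. Speed limits (degrees/s): [136.94, 136.94, 180, 180, 180, 180].

### API

Orientations are given as a 3x3 rotation matrix whose columns are the frame's x, y, z axes.
In Python, from rig import status, get_image, env gives the robot as it stands.
- The arm moves only by the shell command python3 -m handwheel 'ROWS' [FORCE]. ROWS is text: rows parted by semicolons, each of 7 numbers parted by spaces: the shift along the world's x, y, z in cm, then the turn, a rotation vector about the world's x, y, z in degrees, then the opening, from 0 (shut) to 1 (fully open). In form: dx dy dz wx wy wz gripper; .... A call has 1 to 8 rows; each row is the pose to reach, as a shift and turn from the pose commanded when the call began; what a row does not reach only later rows make up. A row lasts 1/12 s, in which the tool goes at most 41.7 mm and 7.16 degrees, less where a joint would pass 70% of its speed; a pose out of reach is approached as far as the arm can. A call with a gripper value outside its range is refused whole. The fingers move at their own pace and stop on an object; FORCE is the grip in N (left out, the last holds). Time passes only in rows, so rows that repeat a pose let the fingers close. It gives the time, the measured TCP pose, the force, the opening and the grip force at its end, in the units of the state.
- status.observe(): the state, without advancing time (a new reading comes with each control period).
- get_image(name): name is "side" or "top" or "wrist"; returns a dict with "color" (400x640x3 uint8, red, green, blue), "vertical_fov" (degrees; the focal length in pixels is half the picture's height over the tangent of half this angle, whatever the lens; pixels are square), "cx", "cy" (the principal point, pixels), "k1" (the pictures are not rectified: a ray, as slopes to the right and down, at radius r is drawn at 1 + k1 r^2 times it, then the intrinsics apply), "xyz" and "orientation" of the camera in the world. Camera axes: x right, y down, z forward; pixel columns grow to the right and rows downward; lengths in m; the calibration is good to about 2 mm. A picture is of the moment at which its call begins. There is no depth.
- env.close_job(): hands the job in; it is judged then, once.
The state is a dict: "time_s": time; "q": joint angles; "qvel": joint speeds; "joint_efforts": joint torques, N m; "position": TCP position; "tool_rot": TCP orientation; "ft_force": force on the tool from outside, world axes, zero at the start; "wrist_torque": the same for the moment, N m; "grip_width": finger opening in m; "gripper_force": force on a finger pad.
Only numpy, scipy, OpenCV 4.12 (cv2) and the standard library are available. Lean on these libraries where they do the work, as an engineer would, in place of code of your own. Each camera call takes 0.05 s, during which the arm holds its last target. There are 200 camera calls.

### The job

Take the lifting skewer from its tube, thread it down through the slots of all three loose steamer plates in the pot, feeling gently for each slot, then give it about a quarter turn under the bottom plate and lift the three out as one stack. Set the stack gently down on the low ring stand, lying flat and centred, and leave the skewer standing in it. Do not push hard on the pot or the stand, and leave the mugs, jar and spoon where they are.

Things in the scene. Friction and masses are not known exactly. Their poses are not given: they have to be found in the camera images.
- skewer_grip (a point): Centre of the lifting skewer's upright wooden handle, 18 x 18 mm square, 60 mm tall, sides along x and y. Skewer 0.2 kg. Below the handle: steel collar 55 mm wide, 4 mm thick; round stem 12 mm thick; crosswise foot bar at the end. Lowest end 129 mm below this point. At the start it hangs upright by its collar in the tube, this point 134 mm above the table.
- skewer_foot (a point): Centre of the top face of the foot bar, on the skewer's axis, 117 mm below skewer_grip; same axes. The foot bar is 40 mm long (along x), 16 mm wide (along y), 12 mm high; its lower 6 mm taper to a 34 x 10 mm flat nose. Turned about a quarter turn below the bottom plate, it carries the stack.
- holder: Dark steel tube, fixed, upright, 58 mm outside, 47 mm bore, 100 mm tall; the skewer hangs in it. Origin at the centre of its underside on the table.
- pot: Round steel steamer pot, fixed, 141 mm outside, 133 mm inside, rim 78 mm above the table, floor 5 mm thick, two handle loops on its sides. Origin at the centre of its underside.
- pot_ledge (a point): Centre of the pot's inside ledge ring, 31 mm above the table, 87 mm bore, open below; it is sprung and gives a few mm (up to 6) when pushed. On it lie three equal loose plates, tops at 61, 51 and 41 mm; they can slide 7 mm any way. Their slots are out of line: each plate lies 5 to 6 mm off the pot's axis, in different directions, slot within 0.06 rad of the pot's x. The lower two are not measured.
- plate_top_center (a point): Middle (half-way up, at the slot's centre) of the top steamer plate, 56 mm above the table at the start. The three perforated metal plates are 116 mm across, 10 mm thick, 0.1 to 0.18 kg, each with a through slot 44 x 18 mm at its centre, long along x. Ordinary metal friction; a threaded plate slides along with the skewer.
- stand: Low steel ring stand, fixed, 112 mm outside, 80 mm bore, 22 mm tall, open in the middle down to the table. Origin at the centre of its underside. Three plates resting on it put plate_top_center 47 mm above the table; the foot hangs inside the ring.
- mug_a: Black enamel mug with handle, 80 mm across, 80 mm tall, loose bystander; origin at the centre of its underside.
- mug_b: Black enamel mug, same as mug_a, loose bystander.
- jar: Closed amber jar, 70 mm across, 90 mm tall, loose bystander; origin at the centre of its underside.
- spoon: Steel spoon lying flat, loose bystander; origin under its middle, long along x.
Not all that is in view belongs to the job. Of the things that look like the pot, take the one that is farthest to the robot's left at the start. Leave any yellow look-alike of the part that bears skewer_grip alone.

How it is judged:
By the outcome, as a careful person would: the job done as asked, in the order asked, and still so for the second after the job is handed in, with the robot touching nothing.
It also fails if it takes over 72 s, if anything falls off the work surface, if the arm or the gripper's body presses on something with over 40 N, if the wrist force passes 120 N, or if a joint passes its speed limit or range.

## Working session

There is one attempt and no reset: what is moved stays moved. The work goes in short steps, Python scripts to look and compute and a shell command to move; the robot and the scene stay as the last step left them, time stands still between calls to the robot, and variables do not carry over. Pictures are saved under pics/ and viewed, at most 10 in all, crops included, and the job is handed in when it is done.

```bash
mkdir -p pics
cat > h.py <<'E'
import numpy as np, cv2
from rig import status, get_image, env
def shot(n,tag):
    im=get_image(n); cv2.imwrite(f'pics/{tag}.png',im['color'][:,:,::-1]); 
    np.save(f'pics/{tag}.npy',im,allow_pickle=True); return im
def load(tag): return np.load(f'pics/{tag}.npy',allow_pickle=True).item()
def ray(im,u,v):
    h=im['color'].shape[0]; f=h/2/np.tan(np.radians(im['vertical_fov'])/2)
    d=np.array([(u-im['cx'])/f,(v-im['cy'])/f]); s=d.copy()
    for _ in range(30): s=d/(1+im['k1']*(s@s))
    return np.array(im['xyz']),np.array(im['orientation'])@np.r_[s,1]
def onz(im,u,v,z):
    o,d=ray(im,u,v); return o+d*(z-o[2])/d[2]
def pix(im,p):
    h=im['color'].shape[0]; f=h/2/np.tan(np.radians(im['vertical_fov'])/2)
    c=np.array(im['orientation']).T@(np.array(p)-im['xyz']); s=c[:2]/c[2]; s=s*(1+im['k1']*(s@s))
    return s*f+[im['cx'],im['cy']]
E
python3 - <<'E'
from h import *
for n in ('top','side'):
    im=shot(n,n+'0'); print(n,im['xyz'],np.round(im['orientation'],3).tolist(),im['vertical_fov'],im['k1'])
print(status.observe(), env.tcp_to_grasp)
a,b=cv2.imread('pics/top0.png'),cv2.imread('pics/side0.png')
E
```

```text
top [0.18824847 0.01316246 1.75041792] [[-0.076, -0.975, 0.207], [-0.997, 0.075, -0.015], [-0.001, -0.208, -0.978]] 43.3435388158684 -0.1310285655841044
side [-0.05907947  1.36660484  0.9980346 ] [[-0.918, -0.223, 0.329], [-0.397, 0.471, -0.788], [0.021, -0.853, -0.521]] 43.444992270830674 -0.040195320815102145
{'time_s': 0.1, 'q': array([ 5.71071582e+01,  2.18390553e+01,  7.43792744e+01,  3.15585419e-04,
        8.38580515e+01, -1.23344067e+01]), 'qvel': array([ 0.03567431, -0.08837627, -0.08966007,  0.00810227, -0.02720102,
       -0.03232471]), 'joint_efforts': array([ 4.34392132e-03, -4.49216330e+01, -2.31659174e+01, -1.16769352e-04,
        3.62976876e-03,  3.15679779e-05]), 'position': array([0.19298428, 0.51475532, 0.23076216]), 'tool_rot': array([[-9.36314217e-01,  3.51162577e-01, -7.28566501e-04],
       [ 3.51163213e-01,  9.36313597e-01, -1.11641678e-03],
       [ 2.90122928e-04, -1.30116266e-03, -9.99999111e-01]]), 'ft_force': array([-0.17435956, -0.53873791, -0.22962346]), 'wrist_torque': array([-0.03661437, -0.00145114,  0.01899018]), 'gripper_force': 0.0, 'grip_width': 0.0852518475400937} 0.0187
```

View pics/top0.png

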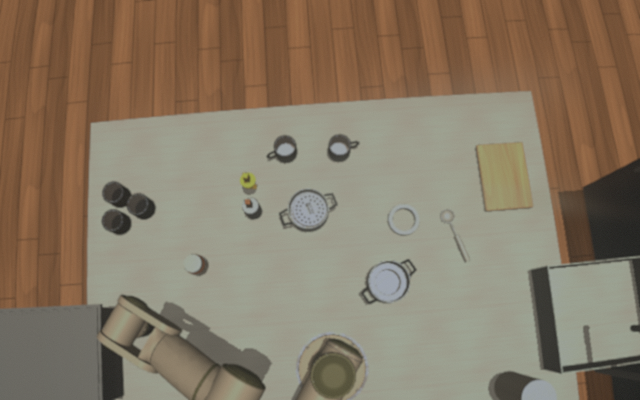

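View pics/side0.png

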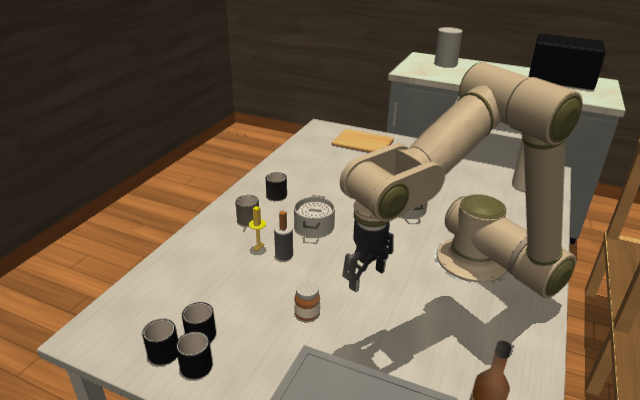

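Top view:
- Pot candidates: (309,210), holding plates, and (387,282), empty. The farthest left is (309,210).
- Skewer candidates: brown handle in the dark tube at (250,206), and the yellow look-alike on a base at (248,181). I take the brown one.
- Stand: white ring at (403,220).
- Other things: mugs at (285,148), (340,148) and three at the left; jar at (195,264); spoon at (455,235).

Run:
```python
from h import *
t=load('top0'); s=load('side0')
for n,u,v,z in [('handle',249,202,.164),('pot',309,210,.078),('stand',403,220,.022),('yellow',248,177,.15),('mug1',285,148,.08),('mug2',340,148,.08),('pot2',387,282,.078)]:
    print(n,np.round(onz(t,u,v,z),3))
print('side handle',np.round(onz(s,283,212,.164),3),'pot',np.round(onz(s,314,214,.078),3))
c=t['color'][130:300,220:440,::-1]; d=s['color'][170:270,220:360,::-1]
c=cv2.resize(c,None,fx=3,fy=3,interpolation=2); cv2.imwrite('pics/crop1.png',c)
```

```text
handle [0.555 0.227 0.164]
pot [0.532 0.037 0.078]
stand [ 0.482 -0.288  0.022]
yellow [0.643 0.229 0.15 ]
mug1 [0.758 0.105 0.08 ]
mug2 [ 0.743 -0.086  0.08 ]
pot2 [ 0.269 -0.203  0.078]
side handle [0.556 0.234 0.164] pot [0.52  0.084 0.078]
```

View pics/crop1.png

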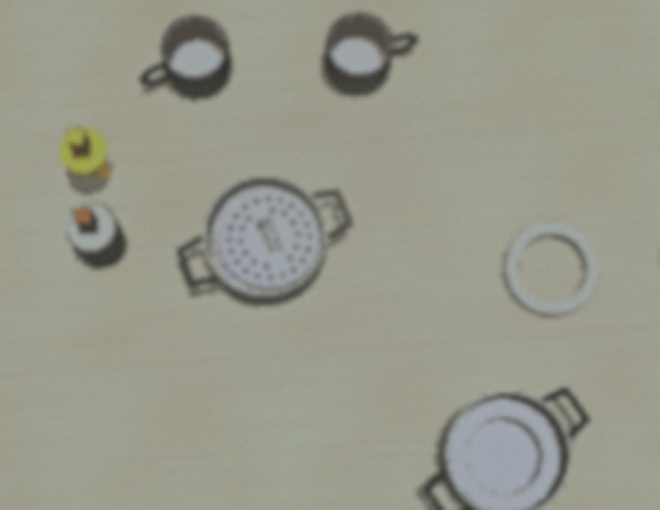

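```bash
python3 -m handwheel '4 -3 2 0 0 0 1;8 -6 4 0 0 0 1;11 -9 6 0 0 0 1;14 -12 8 0 0 0 1;17 -15 9 0 0 0 1;20 -17 9 0 0 0 1;23 -20 9 0 0 0 1;26 -23 9 0 0 0 1'; python3 -m handwheel '2 -2 1 0 0 0 1;4 -4 2 0 0 0 1;5 -5 2 0 0 0 1;5 -5 2 0 0 0 1;5 -5 2 0 0 0 1;5 -5 2 0 0 0 1'
python3 - <<'E'
from h import *
t=load('top0'); s=load('side0')
print('pot in side',pix(s,[.532,.037,.078]),'handle in side',pix(s,[.555,.229,.164]))
w=shot('wrist','w1'); print(w['xyz'],np.round(w['orientation'],3).tolist(),w['vertical_fov'],w['k1'])
print(status.observe()['position'])
E
```

```text
time_s: 0.77
position: [0.4325, 0.3046, 0.321]
tool_rot: [[-0.936, 0.351, 0.001], [0.351, 0.936, 0.0], [-0.001, 0.001, -1.0]]
ft_force: [-0.1, 1.3, -0.5]
grip_width: 0.0853
gripper_force: 0.0
time_s: 1.27
position: [0.4803, 0.2569, 0.34]
tool_rot: [[-0.937, 0.35, -0.001], [0.35, 0.937, -0.0], [0.001, -0.0, -1.0]]
ft_force: [-0.8, -0.5, -1.1]
grip_width: 0.0854
gripper_force: 0.0
pot in side [316.53398133 206.48212076] handle in side [284.04531689 211.35562776]
[0.42024931 0.27989503 0.48378877] [[0.349, 0.905, 0.241], [0.937, -0.337, -0.091], [-0.001, 0.258, -0.966]] 71.24225843531286 -0.019601964836330484
[0.48018984 0.2570887  0.34013563]
```

View pics/w1.png

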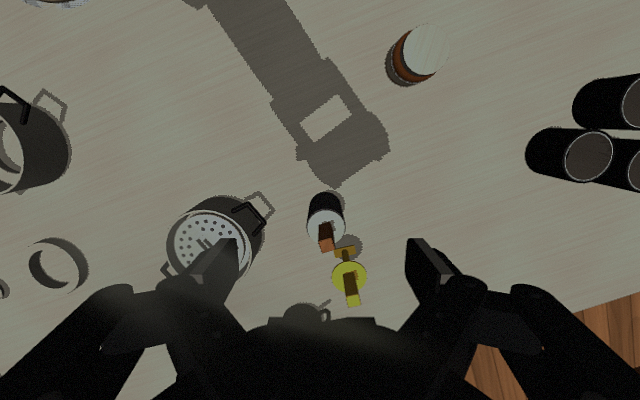

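Wrist view: brown-handled skewer in its tube at (326,235) with the white collar at (326,225), the yellow one at (350,285), and the pot at (205,240), partly behind a finger. I'll measure the handle's yaw.

Run:
```python
from h import *
w=load('w1')
c=w['color'][185:265,290:370,::-1]
cv2.imwrite('pics/c2.png',cv2.resize(c,None,fx=7,fy=7,interpolation=0))
hsv=cv2.cvtColor(w['color'],cv2.COLOR_RGB2HSV)
m=cv2.inRange(hsv,(5,90,50),(14,255,255)); m[:, :300]=0;m[:,350:]=0;m[:210]=0;m[258:]=0
ys,xs=np.nonzero(m); print(len(xs),xs.min(),xs.max(),ys.min(),ys.max())
V=hsv[...,2]; print(np.unique(V[m>0]//10*10,return_counts=True))
```

```text
179 318 334 238 252
(array([ 50,  60,  70,  80,  90, 100, 110, 120, 130], dtype=uint8), array([ 1,  4,  6,  4, 10, 17, 55, 80,  2]))
```

View pics/c2.png

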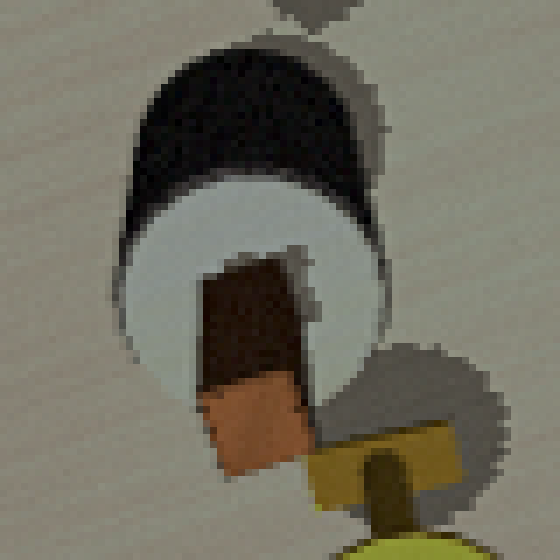

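Run:
```python
from h import *
w=load('w1')
P=[onz(w,290+u/7-.5,185+v/7-.5,.164) for u,v in [(197,393),(292,371),(316,449),(230,477)]]
P=np.array(P); print(np.round(P,4),P.mean(0))
for i in range(4):
    d=P[(i+1)%4]-P[i]; print(np.hypot(*d[:2]),np.degrees(np.arctan2(d[1],d[0])))
print('collar',onz(w,290+252/7-.5,185+293/7-.5,.104))
R=np.array(status.observe()['tool_rot']); print('tool y',np.degrees(np.arctan2(R[1,1],R[0,1])))
# pot slot in top view
t=load('top0'); 
for u,v in [(258,221),(280,250),(267,236)]: print(onz(t,220+u/3,130+v/3,.061))
for u,v in [(200,267),(333,213)]: print('hnd',onz(t,220+u/3,130+v/3,.06))
```

```text
[[0.5515 0.226  0.164 ]
 [0.5534 0.2431 0.164 ]
 [0.569  0.2421 0.164 ]
 [0.5688 0.2258 0.164 ]] [0.56067447 0.23423439 0.164     ]
0.01728610587604019 83.60946462269233
0.015639665079083053 -4.024794881103394
0.01628243454917091 -90.8130127529509
0.017295238546974758 179.33802285008144
collar [0.55913152 0.23442241 0.104     ]
tool y 69.5322139177072
[0.55793582 0.04571491 0.061     ]
[0.52226235 0.02303425 0.061     ]
[0.5396546  0.03667031 0.061     ]
hnd [0.50971957 0.11535346 0.06      ]
hnd [ 0.56094906 -0.04068715  0.06      ]
```

```bash
python3 -m handwheel '3 -1 -2 0 0 6 1;6 -2 -4 0 0 12 1;8 -2.3 -7 0 0 17.5 1;8 -2.3 -10.5 0 0 17.5 1;8 -2.3 -14 0 0 17.5 1;8 -2.3 -14 0 0 17.5 1;8 -2.3 -14 0 0 17.5 1'
python3 - <<'E'
from h import *
w=shot('wrist','w2'); cv2.imwrite('pics/c3.png',cv2.resize(w['color'][120:400,180:460,::-1],None,fx=2,fy=2))
E
```

```text
time_s: 1.9
position: [0.5602, 0.234, 0.2001]
tool_rot: [[-0.999, 0.052, -0.003], [0.052, 0.999, -0.0], [0.003, -0.001, -1.0]]
ft_force: [0.5, 0.3, 1.2]
grip_width: 0.0855
gripper_force: 0.0
```

View pics/c3.png

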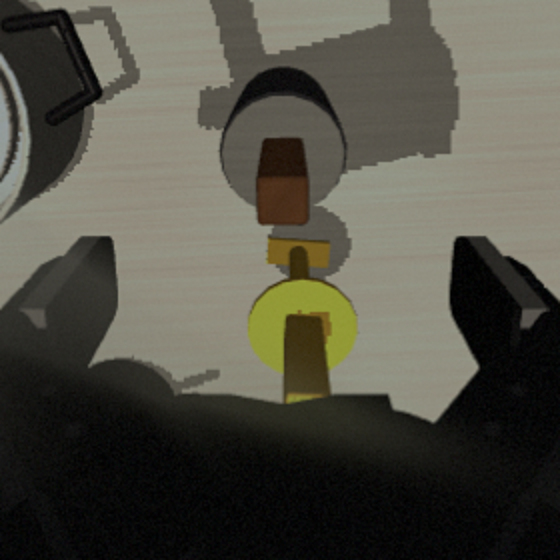

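The handle's top face spans crop (257..310, 178..223), squarely aligned with the fingers. The yellow one lies behind it.

Run:
```python
from h import *
w=load('w2')
P=np.array([onz(w,180+u/2-.25,120+v/2-.25,.164) for u,v in [(258,178),(308,178),(310,224),(257,224)]])
print(np.round(P,4),P.mean(0))
print('base',onz(w,180+149,120+125,0.01))
o,d=ray(w,180+152,120+198); b=onz(w,180+149,120+125,.01)
k=np.dot((b-o)[:2],d[:2])/np.dot(d[:2],d[:2]); print('yellow top',o+k*d)
```

```text
[[0.5521 0.2261 0.164 ]
 [0.553  0.2429 0.164 ]
 [0.5696 0.243  0.164 ]
 [0.5687 0.2247 0.164 ]] [0.56083816 0.23416198 0.164     ]
base [0.65027158 0.23943996 0.01      ]
yellow top [0.65027714 0.23824935 0.15042006]
```

```bash
python3 -m handwheel '0 0 -3.5 0 0 0 1;0 0 -7 0 0 0 1;0 0 -8.5 0 0 0 1;0 0 -8.5 0 0 0 1;0 0 -8.5 0 0 0 0.4;0 0 -8.5 0 0 0 0.1;0 0 -8.5 0 0 0 0.1;0 0 -8.5 0 0 0 0' 90;python3 -m handwheel '0 0 0 0 0 0 0;0 0 0 0 0 0 0;0 0 0 0 0 0 0;0 0 0 0 0 0 0;0 0 0 0 0 0 0;0 0 0 0 0 0 0' 90
```

```text
time_s: 2.62
position: [0.5619, 0.2334, 0.1174]
tool_rot: [[-0.999, 0.053, 0.003], [0.053, 0.999, 0.001], [-0.003, 0.001, -1.0]]
ft_force: [-0.6, 0.2, -0.3]
grip_width: 0.0386
gripper_force: 0.0
time_s: 3.12
position: [0.5616, 0.2333, 0.1165]
tool_rot: [[-0.999, 0.053, 0.002], [0.053, 0.999, 0.0], [-0.002, 0.0, -1.0]]
ft_force: [-0.8, 0.8, 7.3]
grip_width: 0.0173
gripper_force: 88.1
```

```bash
python3 -m handwheel '0 0 2 0 0 0 0;0 0 4 0 0 0 0;0 0 7 0 0 0 0;0 0 10 0 0 0 0;0 0 13 0 0 0 0;0 0 15 0 0 0 0;0 0 15 0 0 0 0';python3 -m handwheel '1 -3 0 0 0 0 0;1 -6 0 0 0 0 0;1 -9 0 0 0 0 0;1 -10 0 0 0 0 0;1 -10 0 0 0 0 0;1 -10 0 0 0 0 0;1 -10 0 0 0 0 0'
python3 - <<'E'
from h import *
w=shot('wrist','w3'); print(pix(w,[.535,.037,.07]))
E
```

```text
time_s: 3.7
position: [0.5623, 0.2334, 0.2699]
tool_rot: [[-0.999, 0.053, 0.008], [0.053, 0.999, 0.002], [-0.008, 0.002, -1.0]]
ft_force: [0.8, -0.2, -0.8]
grip_width: 0.0171
gripper_force: 88.3
time_s: 4.28
position: [0.571, 0.134, 0.2648]
tool_rot: [[-0.999, 0.053, -0.001], [0.053, 0.999, 0.0], [0.001, 0.0, -1.0]]
ft_force: [-0.9, -0.2, -1.7]
grip_width: 0.0168
gripper_force: 88.5
[239.20361815 150.8314772 ]
```

View pics/w3.png

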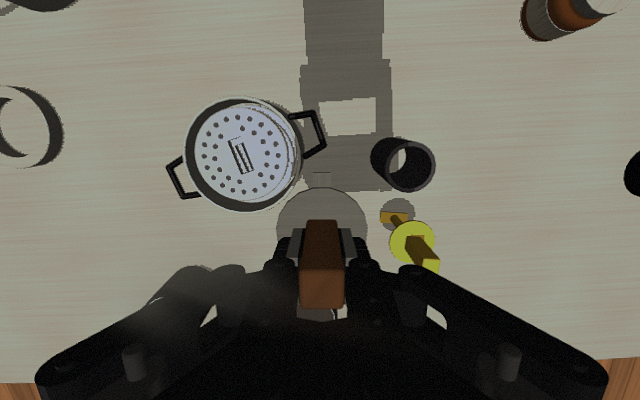

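Clear view of the pot at (243,153) with its slot at (241,155). The lifted skewer hangs in the grip with its collar at (322,225), and the stand is partly in view at (25,125). Zooming in on the pot.

Run:
```python
from h import *
w=load('w3'); cv2.imwrite('pics/c4.png',cv2.resize(w['color'][85:220,160:330,::-1],None,fx=4.4,fy=4.4,interpolation=cv2.INTER_CUBIC))
```

```text
(no output)
```

View pics/c4.png

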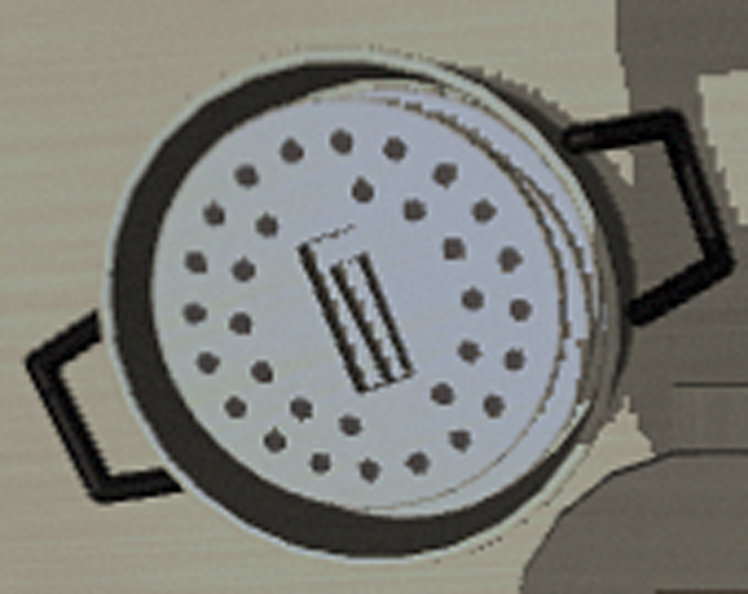

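Run:
```python
from h import *
w=load('w3'); g=lambda u,v,z: onz(w,160+u/4.4-.4,85+v/4.4-.4,z)
S=np.array([g(u,v,.061) for u,v in [(300,246),(355,227),(412,374),(360,392)]]); print(np.round(S,4)); print('slot c',S.mean(0))
for a,b in [(0,3),(1,2),(0,1),(3,2)]:
    d=S[b]-S[a]; print(np.hypot(*d[:2]),np.degrees(np.arctan2(d[1],d[0])))
def circ(P):
    A=np.c_[2*P[:,:2],np.ones(len(P))]; x=np.linalg.lstsq(A,(P[:,:2]**2).sum(1),rcond=None)[0]; return x[:2],np.sqrt(x[2]+x[:2]@x[:2])
print('rim',circ(np.array([g(u,v,.078) for u,v in [(103,290),(335,48),(370,560),(190,110),(165,470),(480,82),(560,450)]])))
print('plate',circ(np.array([g(u,v,.061) for u,v in [(152,280),(340,95),(370,517),(190,170),(200,420),(480,140),(562,300)]])))
a,b=g(65,430,.06),g(706,188,.06); d=a-b; print('pot y',np.degrees(np.arctan2(d[1],d[0])), (a+b)/2)
# floor seen thru slots: second plate edge etc.
im=w; 
t=load('top0')
# stand from top view: threshold ring
hsv=cv2.cvtColor(t['color'],cv2.COLOR_RGB2HSV)
c=t['color'][195:245,375:435]; 
m=((hsv[...,1]<22)&(hsv[...,2]>140)).astype(np.uint8)*255; k=np.zeros_like(m);k[198:242,383:424]=255;m&=k
ys,xs=np.nonzero(m); print('stand px',xs.min(),xs.max(),ys.min(),ys.max(),len(xs))
for u,v in [((xs.min()+xs.max())/2,(ys.min()+ys.max())/2)]: print(onz(t,u,v,.022))
```

```text
[[0.5225 0.0219 0.061 ]
 [0.5182 0.0379 0.061 ]
 [0.56   0.0491 0.061 ]
 [0.5644 0.0335 0.061 ]]
slot c [0.54126422 0.0355788  0.061     ]
0.043518702687601725 15.528192434776324
0.04332454488874335 14.957174053039674
0.016585984497115513 105.12775615906483
0.016154007664533558 105.81333167629587
rim (array([0.54107727, 0.03928394]), np.float64(0.06810810619725134))
plate (array([0.54186178, 0.0361793 ]), np.float64(0.05869913510497116))
pot y -72.95440810568695 [0.54199228 0.04066174 0.06      ]
stand px 384 420 203 237 411
[ 0.48246641 -0.28441787  0.022     ]
```

```bash
python3 -m handwheel '1 -2 -1.5 0 0 6 0;2 -4 -3 0 0 12 0;3 -6 -4.5 0 0 18.3 0;3.2 -7.9 -6 0 0 18.3 0;3.2 -7.9 -6 0 0 18.3 0;3.2 -7.9 -6 0 0 18.3 0;3.2 -7.9 -6 0 0 18.3 0;3.2 -7.9 -6 0 0 18.3 0'
python3 - <<'E'
from h import *
w=shot('wrist','w4'); p=pix(w,[.541,.037,.061]); print(p)
u,v=p.astype(int); u0,v0=u-65,v-60; print(u0,v0)
cv2.imwrite('pics/c5.png',cv2.resize(w['color'][max(v0,0):v0+100,u0:u0+130,::-1],None,fx=6,fy=6,interpolation=cv2.INTER_CUBIC))
E
```

```text
time_s: 5.0
position: [0.6033, 0.0554, 0.2064]
tool_rot: [[-0.964, -0.264, 0.002], [-0.264, 0.964, 0.0], [-0.002, -0.0, -1.0]]
ft_force: [-0.2, 0.0, -2.3]
grip_width: 0.017
gripper_force: 88.6
[320.26593327 121.01142195]
255 61
```

View pics/c5.png

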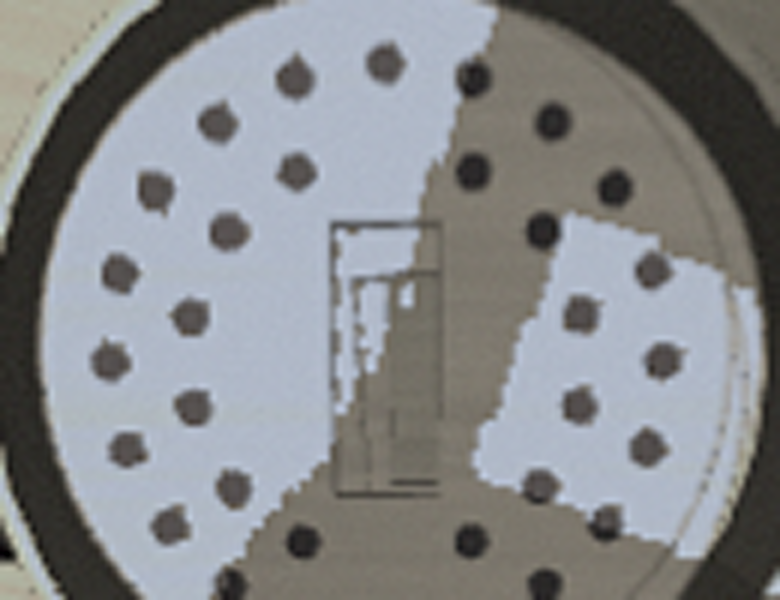

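Crop of the pot from straight above, in crop pixels:
- **Top slot:** (332..440, 222..494).
- **Plate 2's slot, inside it:** end edge at y=272, left edge from (354,275) to (369,490).
- **Plate 3's slot:** left edge x≈392, end edge at y≈482.

So I can estimate all three slots.

Run:
```python
from h import *
w=load('w4'); th=np.radians(15.3); A=np.array([np.cos(th),np.sin(th)]);B=np.array([-A[1],A[0]])
def g(u,v,z): 
    p=onz(w,255+(u+.5)/6-.5,61+(v+.5)/6-.5,z)[:2]; return np.array([p@A,p@B])*1000
def c(p): return (A*p[0]+B*p[1])/1000
s1=np.array([g(u,v,.061) for u,v in [(332,222),(440,222),(440,494),(335,494)]]); print(s1.round(1)); c1=s1.mean(0)
l=g(354,275,.051),g(369,490,.051); print('p2 left',l, 'end',g(400,272,.051))
m=g(391,390,.041),g(393,482,.041); print('p3 left',m,'end',g(420,482,.041))
print('slot1 ab',c1,c(c1))
c2=np.array([g(400,272,.051)[0]+22,np.mean([l[0][1],l[1][1]])+9]); c3=np.array([g(420,482,.041)[0]-22,m[0][1]+9])
print('slot2',c2,c2-c1,c(c2),'slot3',c3,c3-c1,c(c3))
def circ(P):
    M=np.c_[2*P,np.ones(len(P))]; x=np.linalg.lstsq(M,(P**2).sum(1),rcond=None)[0]; return x[:2],np.sqrt(x[2]+x[:2]@x[:2])
q,r=circ(np.array([g(u,v,.078) for u,v in [(20,230),(60,130),(15,450),(130,35),(760,230),(730,150),(770,400)]]));print('pot?',q,r,q-c1)
st=status.observe(); print(st['position'],(st['position'][:2]@A*1000,st['position'][:2]@B*1000))
```

```text
[[ 509.3 -117.2]
 [ 509.3  -99.6]
 [ 553.2  -99.3]
 [ 553.2 -117.1]]
p2 left (array([ 517.13011304, -113.94424622]), array([ 553.25970169, -111.51318006])) end [ 516.63383525 -106.10452749]
p3 left (array([ 536.31563563, -107.69892916]), array([ 552.53510011, -107.33916399])) end [ 552.52917422 -102.43883441]
slot1 ab [ 531.27177734 -108.28987894] [0.54101691 0.0357365 ]
slot2 [ 538.63383525 -103.72871314] [7.3620579 4.5611658] [0.54691447 0.04207865] slot3 [530.52917422 -98.69892916] [-0.74260312  9.59094977] [0.53776984 0.04479157]
pot? [ 531.28299066 -107.89974882] 60.63567416913923 [0.01121332 0.39013012]
[0.60332029 0.05528537 0.20640283] (np.float64(596.5253808549135), np.float64(-105.87405487770889))
```

```bash
python3 -m handwheel '-3 -1 0 0 0 0 0;-6.15 -1.93 0 0 0 0 0;-6.15 -1.93 -1 0 0 0 0;-6.15 -1.93 -2 0 0 0 0;-6.15 -1.93 -2.8 0 0 0 0;-6.15 -1.93 -2.8 0 0 0 0;-6.15 -1.93 -2.8 0 0 0 0;-6.15 -1.93 -2.8 0 0 0 0'
python3 - <<'E'
from h import *
for n in ('side','top'): shot(n,n+'5')
s=load('side5');t=load('top5')
a=s['color'][150:270,250:390,::-1]; cv2.imwrite('pics/c6.png',cv2.resize(a,None,fx=5,fy=5,interpolation=cv2.INTER_CUBIC))
st=status.observe();th=np.radians(15.3); A=np.array([np.cos(th),np.sin(th)]);B=np.array([-A[1],A[0]])
print(st['position'],st['position'][:2]@A,st['position'][:2]@B)
E
```

```text
time_s: 5.72
position: [0.5421, 0.0351, 0.178]
tool_rot: [[-0.965, -0.263, 0.001], [-0.263, 0.965, -0.0], [-0.001, -0.0, -1.0]]
ft_force: [-0.6, 0.6, -2.1]
grip_width: 0.0169
gripper_force: 88.6
[0.54209111 0.03495296 0.17799849] 0.5321011414951422 -0.10932909808460144
```

```bash
python3 -m handwheel '-0.02 0.08 -0.1 0 0 0 0;-0.02 0.08 -0.3 0 0 0 0;-0.02 0.08 -0.5 0 0 0 0;-0.02 0.08 -0.5 0 0 0 0';python3 -m handwheel '0 0 -0.15 0 0 0 0;0 0 -0.3 0 0 0 0;0 0 -0.3 0 0 0 0';python3 -m handwheel '0 0 -0.15 0 0 0 0;0 0 -0.2 0 0 0 0;0 0 -0.2 0 0 0 0'
```

```text
time_s: 6.15
position: [0.5413, 0.0357, 0.172]
tool_rot: [[-0.965, -0.263, -0.001], [-0.263, 0.965, 0.0], [0.001, 0.0, -1.0]]
ft_force: [0.0, 0.4, -1.9]
grip_width: 0.0174
gripper_force: 88.6
time_s: 6.4
position: [0.5414, 0.0356, 0.1692]
tool_rot: [[-0.965, -0.263, -0.001], [-0.263, 0.965, 0.0], [0.0, 0.0, -1.0]]
ft_force: [0.8, 0.7, -1.1]
grip_width: 0.0167
gripper_force: 88.6
time_s: 6.65
position: [0.5414, 0.0356, 0.1673]
tool_rot: [[-0.965, -0.263, -0.0], [-0.263, 0.965, 0.0], [0.0, 0.0, -1.0]]
ft_force: [0.2, 0.8, -1.7]
grip_width: 0.017
gripper_force: 88.6
```

```bash
python3 -m handwheel '0 0 -0.1 0 0 0 0;0 0 -0.2 0 0 0 0;0 0 -0.2 0 0 0 0';python3 -m handwheel '0 0 -0.1 0 0 0 0;0 0 -0.1 0 0 0 0;0 0 -0.1 0 0 0 0'; python3 -m handwheel '0 0 -0.1 0 0 0 0;0 0 -0.1 0 0 0 0;0 0 -0.1 0 0 0 0'
```

```text
time_s: 6.9
position: [0.5414, 0.0356, 0.1653]
tool_rot: [[-0.965, -0.263, -0.0], [-0.263, 0.965, 0.0], [0.0, 0.0, -1.0]]
ft_force: [0.2, 0.6, -2.0]
grip_width: 0.0171
gripper_force: 88.6
time_s: 7.15
position: [0.5415, 0.0356, 0.1644]
tool_rot: [[-0.965, -0.263, -0.0], [-0.263, 0.965, 0.0], [0.0, 0.0, -1.0]]
ft_force: [0.1, 0.4, -1.8]
grip_width: 0.0167
gripper_force: 88.6
time_s: 7.4
position: [0.5415, 0.0356, 0.1635]
tool_rot: [[-0.965, -0.263, -0.0], [-0.263, 0.965, -0.0], [0.0, 0.0, -1.0]]
ft_force: [-0.2, -0.4, -2.6]
grip_width: 0.0173
gripper_force: 88.6
```

```bash
python3 -m handwheel '0.15 0.16 0 0 0 1 0;0.3 0.32 0 0 0 2 0;0.45 0.48 0 0 0 3 0;0.59 0.64 0 0 0 3.5 0;0.59 0.64 0 0 0 3.5 0;0.59 0.64 0 0 0 3.5 0';python3 -m handwheel '0 0 -0.1 0 0 0 0;0 0 -0.2 0 0 0 0;0 0 -0.2 0 0 0 0';python3 -m handwheel '0 0 -0.1 0 0 0 0;0 0 -0.2 0 0 0 0;0 0 -0.2 0 0 0 0'
```

```text
time_s: 7.9
position: [0.5475, 0.0422, 0.1634]
tool_rot: [[-0.947, -0.322, 0.0], [-0.322, 0.947, 0.0], [-0.0, 0.0, -1.0]]
ft_force: [-1.1, -0.3, -1.8]
grip_width: 0.0165
gripper_force: 88.7
time_s: 8.15
position: [0.5473, 0.042, 0.1612]
tool_rot: [[-0.947, -0.321, -0.0], [-0.321, 0.947, 0.0], [0.0, 0.0, -1.0]]
ft_force: [-0.3, -0.1, -2.7]
grip_width: 0.0166
gripper_force: 88.7
time_s: 8.4
position: [0.5473, 0.042, 0.1593]
tool_rot: [[-0.947, -0.321, -0.0], [-0.321, 0.947, 0.0], [0.0, 0.0, -1.0]]
ft_force: [-0.7, -0.9, -1.5]
grip_width: 0.017
gripper_force: 88.7
```

```bash
for i in 1; do python3 -m handwheel '0 0 -0.1 0 0 0 0;0 0 -0.2 0 0 0 0;0 0 -0.2 0 0 0 0';python3 -m handwheel '0 0 -0.1 0 0 0 0;0 0 -0.2 0 0 0 0;0 0 -0.2 0 0 0 0'; python3 -m handwheel '0 0 -0.1 0 0 0 0;0 0 -0.15 0 0 0 0;0 0 -0.15 0 0 0 0'; done | grep -E 'posi|ft'
```

```text
position: [0.5473, 0.042, 0.1573]
ft_force: [0.2, -0.8, -2.1]
position: [0.5473, 0.042, 0.1553]
ft_force: [-1.2, -0.2, -2.4]
position: [0.5473, 0.042, 0.1539]
ft_force: [-0.2, -0.4, -1.9]
```

```bash
(python3 -m handwheel '-0.2 0.06 0 0 0 -1 0;-0.4 0.12 0 0 0 -2 0;-0.6 0.18 0 0 0 -2 0;-0.8 0.24 0 0 0 -2 0;-0.91 0.27 0 0 0 -2 0;-0.91 0.27 0 0 0 -2 0;-0.91 0.27 0 0 0 -2 0';python3 -m handwheel '0 0 -0.1 0 0 0 0;0 0 -0.2 0 0 0 0;0 0 -0.2 0 0 0 0';python3 -m handwheel '0 0 -0.1 0 0 0 0;0 0 -0.2 0 0 0 0;0 0 -0.2 0 0 0 0') | grep -E 'posi|ft'
```

```text
position: [0.5381, 0.0448, 0.154]
ft_force: [0.2, 0.2, -1.9]
position: [0.5382, 0.0447, 0.1517]
ft_force: [0.3, -0.2, -2.1]
position: [0.5382, 0.0447, 0.1497]
ft_force: [0.2, 0.3, -2.8]
```

```bash
(python3 -m handwheel '0 0 -0.1 0 0 0 0;0 0 -0.2 0 0 0 0;0 0 -0.2 0 0 0 0';python3 -m handwheel '0 0 -0.1 0 0 0 0;0 0 -0.2 0 0 0 0;0 0 -0.2 0 0 0 0';python3 -m handwheel '0 0 -0.1 0 0 0 0;0 0 -0.2 0 0 0 0;0 0 -0.3 0 0 0 0;0 0 -0.3 0 0 0 0') | grep -E 'posi|ft'
```

```text
position: [0.5382, 0.0447, 0.1478]
ft_force: [0.4, 0.2, -2.1]
position: [0.5382, 0.0447, 0.1458]
ft_force: [-0.5, -0.2, -2.2]
position: [0.5382, 0.0447, 0.1427]
ft_force: [-0.4, -1.0, -1.7]
```

```bash
(python3 -m handwheel '0 0 -0.15 0 0 0 0;0 0 -0.3 0 0 0 0;0 0 -0.4 0 0 0 0;0 0 -0.4 0 0 0 0';python3 -m handwheel '0 0 -0.15 0 0 0 0;0 0 -0.3 0 0 0 0;0 0 -0.5 0 0 0 0;0 0 -0.5 0 0 0 0') | grep -E 'posi|ft'
```

```text
position: [0.5382, 0.0447, 0.1387]
ft_force: [0.6, -0.2, -1.9]
position: [0.5381, 0.0447, 0.1336]
ft_force: [-0.5, -0.4, -2.2]
```

```bash
(python3 -m handwheel '0 0 -0.3 0 0 0 0;0 0 -0.6 0 0 0 0;0 0 -0.8 0 0 0 0;0 0 -0.8 0 0 0 0;0 0 -0.8 0 0 0 0') | grep -E 'posi|ft'; python3 -c "
from rig import status;print(status.observe()['q'])"
```

```text
position: [0.5383, 0.0447, 0.1259]
ft_force: [-0.1, 0.3, -2.0]
[-7.81588938e+00  2.66134768e+01  8.53916660e+01  9.84866140e-04
  6.80112288e+01 -1.14557799e+02]
```

```bash
(python3 -m handwheel '0 0 0 0 0 -6 0;0 0 0 0 0 -12 0;0 0 0 0 0 -18 0;0 0 0 0 0 -24 0;0 0 0 0 0 -30 0;0 0 0 0 0 -36 0;0 0 0 0 0 -42 0;0 0 0 0 0 -48 0';python3 -m handwheel '0 0 0 0 0 -6 0;0 0 0 0 0 -12 0;0 0 0 0 0 -18 0;0 0 0 0 0 -24 0;0 0 0 0 0 -30 0;0 0 0 0 0 -36 0;0 0 0 0 0 -42 0;0 0 0 0 0 -42 0') | grep -E 'posi|ft|rot'; python3 -c "
from rig import status;s=status.observe();print(s['wrist_torque'],s['q'])"
```

```text
position: [0.5384, 0.0447, 0.1262]
tool_rot: [[-0.852, 0.523, 0.0], [0.523, 0.852, -0.0], [-0.0, 0.0, -1.0]]
ft_force: [-0.7, 0.6, -1.9]
position: [0.5384, 0.0447, 0.1261]
tool_rot: [[-0.285, 0.959, 0.0], [0.959, 0.285, -0.0], [-0.0, 0.0, -1.0]]
ft_force: [0.5, -0.7, -1.1]
[-0.04114972  0.0130523   0.05788574] [-7.81292809e+00  2.65915118e+01  8.53748265e+01  7.70729446e-04
  6.80158902e+01 -2.43465978e+01]
```

```bash
(python3 -m handwheel '0 0 0.15 0 0 0 0;0 0 0.3 0 0 0 0;0 0 0.45 0 0 0 0;0 0 0.6 0 0 0 0;0 0 0.8 0 0 0 0;0 0 1 0 0 0 0;0 0 1 0 0 0 0;0 0 1 0 0 0 0';python3 -m handwheel '0 0 0.3 0 0 0 0;0 0 0.7 0 0 0 0;0 0 1.2 0 0 0 0;0 0 1.8 0 0 0 0;0 0 2.5 0 0 0 0;0 0 3.2 0 0 0 0;0 0 3.9 0 0 0 0;0 0 4.6 0 0 0 0';python3 -m handwheel '0 0 0.7 0 0 0 0;0 0 1.4 0 0 0 0;0 0 2.1 0 0 0 0;0 0 2.8 0 0 0 0;0 0 3 0 0 0 0;0 0 3 0 0 0 0') | grep -E 'posi|ft|rot'
python3 - <<'E'
from h import *
shot('wrist','w6');shot('side','side6')
w=load('w6')['color'][:,:,::-1]; s=load('side6')['color'][100:260,230:430,::-1]
cv2.imwrite('pics/c7.png',np.vstack([cv2.resize(w,(512,320)),cv2.resize(s,(350,280))[:, :].copy() if 0 else cv2.copyMakeBorder(cv2.resize(s,(350,280),interpolation=2),0,0,0,162,0)]))
E
```

```text
position: [0.5382, 0.0447, 0.136]
tool_rot: [[-0.288, 0.958, -0.0], [0.958, 0.288, 0.0], [0.0, -0.0, -1.0]]
ft_force: [-0.2, 0.1, -5.7]
position: [0.5383, 0.0447, 0.1829]
tool_rot: [[-0.288, 0.958, 0.0], [0.958, 0.288, -0.0], [-0.0, 0.0, -1.0]]
ft_force: [-0.4, 0.2, -5.8]
position: [0.5385, 0.0447, 0.2126]
tool_rot: [[-0.288, 0.958, 0.001], [0.958, 0.288, -0.0], [-0.0, 0.001, -1.0]]
ft_force: [-0.4, 0.3, -6.5]
```

View pics/c7.png

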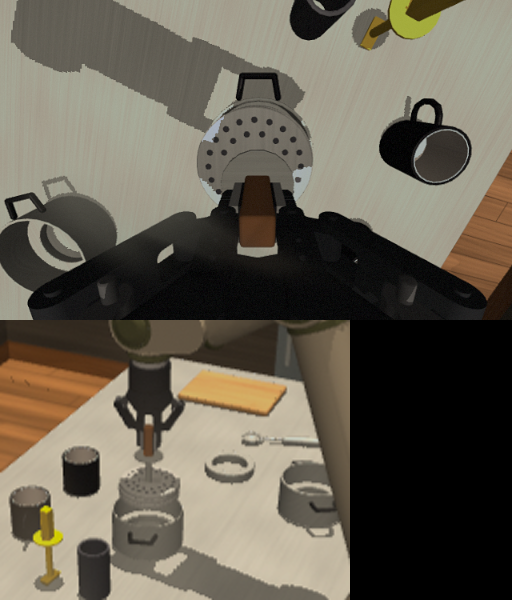

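The wrist and side views show all three plates hanging flat on the skewer above the pot, with mugs and jar untouched. Next I move to one side of the stand and measure the stand and plate centre numerically.

```bash
(python3 -m handwheel '0.3 -1 0 0 0 0 0;0.8 -3 0 0 0 0 0;1.3 -5.5 0 0 0 0 0;1.9 -8 0 0 0 0 0;2.5 -10.5 0 0 0 0 0;3.1 -13 0 0 0 0 0;3.7 -15.5 0 0 0 0 0;4.3 -18 0 0 0 0 0';python3 -m handwheel '0.6 -2.5 0 0 0 0 0;1.2 -5 0 0 0 0 0;1.8 -7.5 0 0 0 0 0;2.3 -9.5 0 0 0 0 0;2.6 -10.8 0 0 0 0 0;2.6 -11.2 0 0 0 0 0;2.6 -11.2 0 0 0 0 0;2.6 -11.2 0 0 0 0 0') | grep -E 'posi|ft|rot'
python3 - <<'E'
from h import *
from scipy.optimize import least_squares
w=shot('wrist','w7'); st=status.observe(); T=st['position']; R=np.array(st['tool_rot']); print(T)
g=cv2.cvtColor(w['color'],cv2.COLOR_RGB2GRAY)
# plate holes: black-hat, small blobs near plate
zt=T[2]+.0175-.117+.030
bh=cv2.morphologyEx(g,cv2.MORPH_BLACKHAT,np.ones((11,11)))
n,l,s,c=cv2.connectedComponentsWithStats((bh>25).astype(np.uint8))
P=[]
for i in range(1,n):
    if 8<=s[i,4]<=60 and max(s[i,2:4])<=10 and min(s[i,2:4])>=3:
        p=onz(w,*c[i],zt)[:2]-T[:2]
        if np.hypot(*p)<.06: P.append([p@R[:2,0],p@R[:2,1]])
P=np.array(P); print(len(P)); print((P*1000).round(0).tolist())
def f(x):
    r=np.hypot(*(P-x[:2]).T); return np.minimum(abs(r-x[2]),abs(r-x[3]))
best=min((least_squares(f,[a,b,.0453,.032],loss='soft_l1',f_scale=.001) for a in (-.008,0,.008) for b in (-.008,0,.008)),key=lambda o:o.cost)
print('plate centre in tool xy - TCP, radii (mm)',best.x*1000,best.cost, 'world off',R[:2,:2]@best.x[:2]*1000)
# stand ring
e=cv2.Canny(g,40,100); p0=pix(w,[.482,-.286,.022]); print('stand exp px',p0)
Q=np.array([onz(w,u,v,.022)[:2] for v,u in zip(*np.nonzero(e)) if np.hypot(u-p0[0],v-p0[1])<70])
best=None
for x in np.arange(.462,.502,.001):
    for y in np.arange(-.306,-.266,.001):
        d=np.hypot(Q[:,0]-x,Q[:,1]-y); sc=(abs(d-.056)<.0012).sum()+(abs(d-.040)<.0012).sum()
        if best is None or sc>best[0]: best=(sc,x,y)
print('stand',best,len(Q))
E
```

```text
position: [0.5813, -0.1374, 0.2114]
tool_rot: [[-0.288, 0.958, -0.001], [0.958, 0.288, 0.0], [0.0, -0.001, -1.0]]
ft_force: [0.1, 0.0, -5.8]
position: [0.607, -0.2469, 0.2115]
tool_rot: [[-0.288, 0.958, -0.001], [0.958, 0.288, 0.001], [0.001, -0.001, -1.0]]
ft_force: [0.7, 0.2, -6.2]
[ 0.60709054 -0.2464866   0.21183832]
22
[[46.0, -2.0], [44.0, -16.0], [44.0, 12.0], [37.0, 25.0], [37.0, -29.0], [32.0, -9.0], [32.0, 5.0], [27.0, -39.0], [27.0, 36.0], [26.0, -23.0], [26.0, 19.0], [14.0, -46.0], [14.0, -32.0], [14.0, 28.0], [14.0, 42.0], [-0.0, -48.0], [-0.0, 44.0], [-14.0, 42.0], [-15.0, -46.0], [-27.0, -39.0], [-27.0, 38.0], [-42.0, 19.0]]
plate centre in tool xy - TCP, radii (mm) [-0.4688751  -1.76588715 46.40332322 33.41647547] 1.5426841443244792e-06 world off [-1.55535886 -0.9586762 ]
stand exp px [213.09736402 178.53196972]
stand (np.int64(289), np.float64(0.48900000000000005), np.float64(-0.292)) 892
```

Run:
```python
from h import *
w=load('w7'); g=cv2.cvtColor(w['color'],cv2.COLOR_RGB2GRAY)
e=cv2.Canny(g,40,100); p0=pix(w,[.489,-.292,.022])
def circ(P):
    M=np.c_[2*P,np.ones(len(P))]; x=np.linalg.lstsq(M,(P**2).sum(1),rcond=None)[0]; return x[:2],np.sqrt(x[2]+x[:2]@x[:2])
for z,r0 in [(.022,.056),(.022,.040),(0,.056),(0,.040)]:
    Q=np.array([onz(w,u,v,z)[:2] for v,u in zip(*np.nonzero(e)) if np.hypot(u-p0[0],v-p0[1])<75])
    V=[]
    for x in np.arange(.465,.511,.001):
        for y in np.arange(-.315,-.265,.001):
            d=np.hypot(Q[:,0]-x,Q[:,1]-y); V.append(((abs(d-r0)<.001).sum(),x,y))
    V.sort(reverse=True); s,x,y=V[0]; d=np.hypot(Q[:,0]-x,Q[:,1]-y); I=Q[abs(d-r0)<.002]
    a=np.degrees(np.arctan2(*(I-[x,y]).T[::-1])); print(z,r0,[(int(v[0]),round(v[1],3),round(v[2],3)) for v in V[:3]],'fit',circ(I),np.histogram(a,8,(-180,180))[0])
    if z>0: # brightness just inside ring body
        pass
for X,Y in [(.489,-.292),(.489,-.284)]:
    for r in (.030,.044,.048,.052,.060):
        print((X,Y),r,[int(g[int(round(v)),int(round(u))]) for u,v in (pix(w,[X+r*np.cos(t),Y+r*np.sin(t),.022]) for t in np.arange(0,6.28,.785))])
```

```text
0.022 0.056 [(109, np.float64(0.494), np.float64(-0.288)), (109, np.float64(0.49), np.float64(-0.293)), (107, np.float64(0.489), np.float64(-0.293))] fit (array([ 0.49403566, -0.28827383]), np.float64(0.056077972204065615)) [ 0  0 10 17 10 54 46 17]
0.022 0.04 [(162, np.float64(0.489), np.float64(-0.292)), (155, np.float64(0.489), np.float64(-0.293)), (140, np.float64(0.488), np.float64(-0.292))] fit (array([ 0.48914388, -0.2920928 ]), np.float64(0.040333851843863545)) [28 34 26 23 16 41 44 32]
0 0.056 [(100, np.float64(0.483), np.float64(-0.296)), (95, np.float64(0.488), np.float64(-0.291)), (90, np.float64(0.487), np.float64(-0.291))] fit (array([ 0.4826769 , -0.29661284]), np.float64(0.05655118386766268)) [ 0  0  0 11 12 48 39 11]
0 0.04 [(105, np.float64(0.489), np.float64(-0.291)), (103, np.float64(0.488), np.float64(-0.291)), (98, np.float64(0.488), np.float64(-0.29))] fit (array([ 0.48843157, -0.29119191]), np.float64(0.039694453622177606)) [27 32 26  8  5  0 15 32]
(0.489, -0.292) 0.03 [155, 155, 153, 151, 154, 60, 93, 157]
(0.489, -0.292) 0.044 [100, 160, 161, 159, 154, 160, 163, 163]
(0.489, -0.292) 0.048 [97, 161, 159, 163, 156, 158, 160, 163]
(0.489, -0.292) 0.052 [100, 165, 163, 158, 156, 157, 157, 162]
(0.489, -0.292) 0.06 [103, 97, 108, 150, 149, 150, 152, 152]
(0.489, -0.284) 0.03 [154, 159, 152, 152, 151, 154, 155, 153]
(0.489, -0.284) 0.044 [106, 163, 163, 158, 157, 42, 50, 40]
(0.489, -0.284) 0.048 [102, 165, 40, 156, 155, 163, 49, 164]
(0.489, -0.284) 0.052 [30, 38, 108, 145, 158, 160, 163, 160]
(0.489, -0.284) 0.06 [100, 155, 155, 151, 150, 153, 157, 156]
```

```bash
(python3 -m handwheel '-1 -0.4 0 0 0 0 0;-3 -1.2 0 0 0 0 0;-5.5 -2.1 0 0 0 0 0;-8 -3.1 0 0 0 0 0;-10.3 -3.9 0 0 0 0 0;-11.65 -4.43 0 0 0 0 0;-11.65 -4.43 0 0 0 0 0;-11.65 -4.43 0 0 0 0 0';python3 -m handwheel '0 0 -0.7 0 0 0 0;0 0 -2 0 0 0 0;0 0 -3.5 0 0 0 0;0 0 -5 0 0 0 0;0 0 -6.2 0 0 0 0;0 0 -7.2 0 0 0 0;0 0 -7.8 0 0 0 0;0 0 -7.8 0 0 0 0') | grep -E 'posi|ft|rot'
```

```text
position: [0.4906, -0.291, 0.2126]
tool_rot: [[-0.288, 0.958, 0.001], [0.958, 0.288, -0.0], [-0.0, 0.001, -1.0]]
ft_force: [-0.1, 0.4, -5.3]
position: [0.4908, -0.2908, 0.1325]
tool_rot: [[-0.289, 0.957, -0.002], [0.957, 0.289, 0.002], [0.002, -0.001, -1.0]]
ft_force: [-0.1, 0.6, -6.6]
```

```bash
(python3 -m handwheel '0 0 -0.2 0 0 0 0;0 0 -0.4 0 0 0 0;0 0 -0.6 0 0 0 0;0 0 -0.7 0 0 0 0;0 0 -0.7 0 0 0 0;0 0 -0.7 0 0 0 0';python3 -m handwheel '0 0 -0.1 0 0 0 0;0 0 -0.2 0 0 0 0;0 0 -0.2 0 0 0 0;0 0 -0.2 0 0 0 0') | grep -E 'posi|ft|rot'
```

```text
position: [0.4908, -0.2917, 0.1272]
tool_rot: [[-0.288, 0.958, 0.0], [0.958, 0.288, -0.0], [-0.0, 0.0, -1.0]]
ft_force: [-0.2, -0.1, -6.1]
position: [0.4908, -0.2916, 0.1249]
tool_rot: [[-0.288, 0.958, -0.0], [0.958, 0.288, 0.0], [0.0, -0.0, -1.0]]
ft_force: [-0.3, 0.2, -5.5]
```

```bash
(python3 -m handwheel '0 0 -0.05 0 0 0 0;0 0 -0.1 0 0 0 0;0 0 -0.1 0 0 0 0;0 0 -0.1 0 0 0 0';python3 -m handwheel '0 0 -0.05 0 0 0 0;0 0 -0.1 0 0 0 0;0 0 -0.1 0 0 0 0;0 0 -0.1 0 0 0 0';python3 -m handwheel '0 0 -0.05 0 0 0 0;0 0 -0.1 0 0 0 0;0 0 -0.1 0 0 0 0;0 0 -0.1 0 0 0 0';python3 -m handwheel '0 0 -0.05 0 0 0 0;0 0 -0.1 0 0 0 0;0 0 -0.1 0 0 0 0;0 0 -0.1 0 0 0 0') | grep -E 'posi|ft'
```

```text
position: [0.4908, -0.2915, 0.124]
ft_force: [0.8, -0.1, -6.5]
position: [0.4908, -0.2915, 0.1229]
ft_force: [-1.1, -0.6, -5.5]
position: [0.4908, -0.2916, 0.122]
ft_force: [-0.2, -1.1, -6.1]
position: [0.491, -0.2918, 0.1214]
ft_force: [-0.4, -0.4, -2.6]
```

```bash
(python3 -m handwheel '0 0 -0.1 0 0 0 0;0 0 -0.3 0 0 0 0;0 0 -0.5 0 0 0 0;0 0 -0.7 0 0 0 0;0 0 -0.7 0 0 0 0;0 0 -0.7 0 0 0 0';python3 -m handwheel '0 0 -0.05 0 0 0 0;0 0 -0.1 0 0 0 0;0 0 -0.1 0 0 0 0';python3 -m handwheel '0 0 -0.05 0 0 0 0;0 0 -0.1 0 0 0 0;0 0 -0.1 0 0 0 0;0 0 -0.1 0 0 0 0';python3 -m handwheel '0 0 -0.05 0 0 0 0;0 0 -0.05 0 0 0 0;0 0 -0.05 0 0 0 0') | grep -E 'posi|ft'
```

```text
position: [0.4907, -0.2915, 0.1138]
ft_force: [-0.7, 0.1, -2.3]
position: [0.4908, -0.2916, 0.1129]
ft_force: [0.1, 0.4, -2.0]
position: [0.4908, -0.2916, 0.112]
ft_force: [-0.1, 0.2, -2.0]
position: [0.4908, -0.2916, 0.1115]
ft_force: [-0.3, 0.7, -1.0]
```

```bash
(python3 -m handwheel '0 0 -0.03 0 0 0 0;0 0 -0.03 0 0 0 0;0 0 -0.03 0 0 0 0') | grep -E 'posi|ft'
```

```text
position: [0.4908, -0.2916, 0.1114]
ft_force: [-1.0, 1.1, 1.9]
```

```bash
(python3 -m handwheel '0 0 0 0 0 0 0;0 0 0 0 0 0 0;0 0 0 0 0 0 0;0 0 0 0 0 0 0' 20; python3 -m handwheel '0 0 0 0 0 0 0.22;0 0 0 0 0 0 0.25;0 0 0 0 0 0 0.3;0 0 0 0 0 0 0.35;0 0 0 0 0 0 0.4;0 0 0 0 0 0 0.4')
python3 - <<'E'
from h import *
w=shot('wrist','w8')
hsv=cv2.cvtColor(w['color'],cv2.COLOR_RGB2HSV)
for n in ('w7','w8'):
    h=cv2.cvtColor(load(n)['color'],cv2.COLOR_RGB2HSV); m=cv2.inRange(h,(4,90,40),(14,255,255)); m[:,:280]=0;m[:,360:]=0;m[:190]=0;m[330:]=0
    ys,xs=np.nonzero(m); print(n,len(xs),xs.mean(),ys.mean(),xs.min(),xs.max(),ys.min(),ys.max())
E
```

```text
time_s: 22.22
position: [0.4909, -0.2916, 0.1115]
tool_rot: [[-0.288, 0.958, 0.0], [0.958, 0.288, -0.0], [-0.0, 0.0, -1.0]]
ft_force: [-0.6, 1.0, 3.7]
grip_width: 0.0171
gripper_force: 90.1
time_s: 22.72
position: [0.4908, -0.2916, 0.1111]
tool_rot: [[-0.288, 0.958, -0.0], [0.958, 0.288, 0.0], [0.0, -0.0, -1.0]]
ft_force: [0.1, 1.1, -0.2]
grip_width: 0.0341
gripper_force: 0.0
w7 2843 321.18431234611324 271.9176925782624 299 344 220 308
w8 2811 322.19992885094274 272.46246887228745 300 344 220 308
```

Released, and the handle hasn't moved in the image. Opening further and rising straight up.

```bash
(python3 -m handwheel '0 0 0 0 0 0 0.5;0 0 0 0 0 0 0.6;0 0 0 0 0 0 0.7;0 0 0 0 0 0 0.7;0 0 0 0 0 0 0.7';python3 -m handwheel '0 0 1 0 0 0 0.7;0 0 2.5 0 0 0 0.7;0 0 4.5 0 0 0 0.7;0 0 7 0 0 0 0.7;0 0 10 0 0 0 0.7;0 0 13 0 0 0 0.7;0 0 15 0 0 0 0.7;0 0 15 0 0 0 0.7'; python3 -m handwheel '0 3 0 0 0 0 0.7;0 6 0 0 0 0 0.7;0 8 0 0 0 0 0.7;0 9 0 0 0 0 0.7;0 9 0 0 0 0 0.7;0 9 0 0 0 0 0.7') | grep -E 'posi|ft|width'
python3 - <<'E'
from h import *
from scipy.optimize import least_squares
w=shot('wrist','w9'); g=cv2.cvtColor(w['color'],cv2.COLOR_RGB2GRAY)
C=np.array([.489,-.292]); zt=.052
bh=cv2.morphologyEx(g,cv2.MORPH_BLACKHAT,np.ones((11,11)))
n,l,s,c=cv2.connectedComponentsWithStats((bh>25).astype(np.uint8)); P=[]
for i in range(1,n):
    if 6<=s[i,4]<=60 and max(s[i,2:4])<=10 and min(s[i,2:4])>=2:
        p=onz(w,*c[i],zt)[:2]-C
        if np.hypot(*p)<.06: P.append(p)
P=np.array(P); print(len(P))
def f(x):
    r=np.hypot(*(P-x[:2]).T); return np.minimum(abs(r-.0464),abs(r-.0334))
b=min((least_squares(f,[a,d],loss='soft_l1',f_scale=.001) for a in (-.008,0,.008) for d in (-.008,0,.008)),key=lambda o:o.cost)
print('plate top - stand mm',b.x*1000,b.cost,np.sort(abs(f(b.x)))[-5:]*1000)
h=cv2.cvtColor(w['color'],cv2.COLOR_RGB2HSV); m=cv2.inRange(h,(4,100,40),(14,255,255))
n,l,s,c=cv2.connectedComponentsWithStats(m)
for i in range(1,n):
    if s[i,4]>60: print('brown',s[i],c[i],'expected top/bot',pix(w,[.4905,-.2914,.159]),pix(w,[.4905,-.2914,.099]))
E
```

```text
position: [0.4908, -0.2916, 0.1112]
ft_force: [0.2, 0.9, 0.3]
grip_width: 0.0598
position: [0.4917, -0.2923, 0.2667]
ft_force: [0.3, 0.3, 0.8]
grip_width: 0.0599
position: [0.4909, -0.2019, 0.2613]
ft_force: [0.3, -0.6, 0.8]
grip_width: 0.0599
26
plate top - stand mm [-0.74074394 -0.30661783] 7.101559241481681e-05 [ 1.16807484  7.71378448 14.50438058 23.81254368 26.71797353]
brown [ 553  176   87  189 8245] [608.59466343 287.39866586] expected top/bot [293.79547761 278.85189882] [298.52794153 251.69671458]
brown [287 246  19  40 475] [296.02736842 270.24421053] expected top/bot [293.79547761 278.85189882] [298.52794153 251.69671458]
```

Top plate is within 1 mm of the stand's centre, at its resting height. The skewer stands upright, with the handle where expected, and the gripper is clear.

```bash
python3 -c "
from rig import env;print(env.close_job())"
```

```text
the job is handed in; nothing more can be done
None
```

The job is handed in: all three plates sit on the ring stand as one stack, top plate within about 1 mm of centre, with the skewer standing upright in it and the gripper clear, after about 25 s of robot time.

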